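Drive the heat-sink plug out of a welded head tube

ROBOT

A 6-joint arm with a two-finger parallel gripper is mounted at the origin on the work surface. World frame = base frame: x ahead of the robot, y to its left, z up, the work surface at z = 0. Lengths are in m, angles in rad, forces in N, time in s.
With the tool pointing down it reaches from about 0.325 to 0.75 m from the base axis. Payload 7.6 kg.
Tool frame: the origin (TCP) lies midway between the tips of the shut fingers; the grasp point (between the pads) lies pinch_z behind it (pinch_z is the distance from the TCP to the grasp point, in m); z points along the fingers, x is the direction in which the jaws open and shut, and the axes are right-handed (so a half turn about z gives the same grasp; the last joint's range is limited). The gripper opens to 85 mm and grips with 20 to 120 N. Pads are 22 mm wide; open, the fingers measure 114 mm over their backs; the gripper's body (76 mm by 85 mm) begins 54 mm behind the grasp point. The pads swing forward as they close: fully open they stand 13 mm farther back than shut.
Start: joints at [1.216, 0.052, 1.401, -0, 1.689, -0.07], TCP at [0.147, 0.504, 0.231] pointing down, gripper open.
Joint ranges: [-2.9, 2.9], [-0.91, 2.17], [0.12, 2.37], [-1.06, 4.2], [0.26, 2.73], [-2.93, 2.93]. Speed limits (rad/s): [2.57, 2.57, 3.01, 3.14, 3.14, 3.14].

INTERFACE

Orientations are given as a rotation vector (axis times angle).
In Python, from workcell import * gives the robot as it stands.
- The arm moves only by the shell command python3 -m handwheel 'ROWS' [FORCE]. ROWS is JSON, a list that holds one entry, the list of rows, each a list of 5 numbers: the shift along the tool's x, y, z in mm, then the turn about the tool's z in rad, then the opening, from -1 (shut) to 1 (fully open), so that 0 is half open. In form: [[[x, y, z, turn, grip], ...]]. A call has 1 to 10 rows; each row is the pose to reach, as a shift and turn from the pose commanded when the call began, along the tool's axes at that moment; what a row does not reach only later rows make up. A row lasts 1/8 s, in which the tool goes at most 62.5 mm and 10.7 degrees, less where a joint would pass 70% of its speed; a pose out of reach is approached as far as the arm can. A call with a gripper value outside its range is refused whole. The fingers move at their own pace and stop on an object; FORCE is the grip in N (left out, the last holds). Time passes only in rows, so rows that repeat a pose let the fingers close. It gives the time, the measured TCP pose, the force and the opening at its end, in the units of the state.
- read_state(): the state, without advancing time (a new reading comes with each control period).
- get_image(name): name is "scene" or "top" or "wrist"; returns a dict with "image" (420x560x3 uint8, red, green, blue), "z_map" (420x560 float32, m along the optical axis (not along the pixel's ray), 0 where there is no reading), "fov_y" (degrees; the focal length in pixels is half the picture's height over the tangent of half this angle, whatever the lens; pixels are square), "cx", "cy" (the principal point, pixels), "camera_from_world" (4x4, takes a point from world to camera coordinates); the wrist camera has in their place "mount" (4x4, takes a point from camera to tool coordinates, whose origin is the TCP and whose axes are the tool frame's). Camera axes: x right, y up, looking along -z (the intrinsics and any distortion apply to the point x, -y, -z); pixel columns grow to the right and rows downward; lengths in m; the calibration is good to about 2 mm. A picture is of the moment at which its call begins: read the wrist's pose just before it.
- sign_off(): hands the job in, once; it reports no verdict.
The state is a dict: "clock": time; "joint_pos": joint angles; "qvel": joint speeds; "joint_torque": joint torques, N m; "position": TCP position; "eef_rot": TCP orientation; "ft_force": force on the tool from outside, world axes, zero at the start; "wrist_torque": the same for the moment, N m; "gripper_width": opening from 0.0 (shut) to 1.0 (fully open).
Only numpy, scipy, OpenCV 4.12 (cv2) and the standard library are available. Lean on these libraries where they do the work, as an engineer would, in place of code of your own. Each camera call takes 0.05 s, during which the arm holds its last target.

TASK

The weld has cooled: take the orange-handled drift from its yellow rest and push it down the leaning steel head tube from the top, until the brass heat-sink plug inside is driven out of the lower end and lies in the blue catch tray; keep the drift in line with the bore and do not ram or jam it hard against the tube. Then draw the drift out and stand it upright back in its yellow rest, leaving the green tin, the tube offcut and the brush where they are.

Things in the scene. Friction and masses are not known exactly. Their poses are not given: they have to be found in the camera images.
- head_tube: steel bicycle head tube, 100 mm long, bore 44 mm, outside 50 mm, fixed on the blue stand, leaning 25 degrees from vertical with its upper mouth toward the robot; origin: centre of the bore's lower end, 80 mm above the bench; z runs up the bore (upper mouth at z = 100 mm, 171 mm above the bench), y is level. Tube stubs on the +x side, clamp on -x, red spring keepers on +y and -y
- stand: blue fixed stand carrying the tube; origin on the bench straight below the tube's lower end, z up. Its catch tray (rubber floor 9 mm above the bench, rim 42 mm) spans x from -43 to +163 mm and y from -78 to +78 mm in this frame
- plug_center (a point): centre of the brass plug (41 mm diameter, 40 mm long, flat ends, 0.15 kg), z along its axis. At first it sits in the bore, its top face about 22 mm inside the upper mouth, held by two spring keepers that yield to a push of roughly 5 to 10 N and rub on its sides; once its top face is within 15 mm of the lower end it drops out
- drift_grip (a point): middle of the steel drift's orange round handle (24 mm diameter, reaching 24 mm above and below this point); z points from tip to handle. At first the drift stands upright in its rest. Below the handle: a 36 mm wide, 6 mm thick collar, a 16 mm shaft, a flat foot 24 mm wide and 14 mm high; whole drift 174 mm, 0.3 kg
- drift_tip (a point): centre of the drift's flat foot end, 150 mm below drift_grip along the drift
- rest_floor (a point): centre of the floor inside the yellow drift rest, a fixed upright round cup of 48 mm inside diameter and 54 mm outside; floor 8 mm above the bench, rim 68 mm above the bench; z up
- tin_center (a point): bystander: middle of a closed green tin, 62 mm diameter, 85 mm high, standing
- offcut_center (a point): bystander: middle of a steel tube offcut standing on end, 44 mm outside, 75 mm high
- brush_grip (a point): bystander: grip of a brush lying on the bench
There are look-alikes about, which are no part of the job. What is shaped like the part that bears rest_floor but pink is not meant.

How it is judged:
On the way, in this order (a step that is already met when the one before it is completed fails the run):
1. the drift has entered the bore from the upper mouth, in line with it (z of drift_tip in the frame of head_tube between 0.03 and 0.092 m and x of drift_tip in the frame of head_tube between -0.012 and 0.012 m and y of drift_tip in the frame of head_tube between -0.012 and 0.012 m and angle between the z axis of drift_grip and the z axis of head_tube, either way round below 0.2 rad), for 0.05 s.
2. the plug has left the lower end while the drift is in the bore (z of plug_center in the frame of head_tube below -0.015 m and z of drift_tip in the frame of head_tube below 0.07 m and angle between the z axis of drift_grip and the z axis of head_tube, either way round below 0.25 rad), for 0.05 s.
At the end, for the whole second after the job is handed in: the plug lies in the catch tray (its centre inside the tray and below its rim) and the drift stands upright (within 0.15 rad) in its rest, its foot within 15 mm of the centre of the rest's floor (x of plug_center in the frame of stand between -0.045 and 0.165 m and y of plug_center in the frame of stand between -0.08 and 0.08 m and height (world z) of plug_center below 0.042 m and distance between drift_tip and rest_floor below 0.015 m and angle between drift_grip's own z axis and vertical below 0.15 rad); the robot touches nothing.
It fails at once if the drift is rammed or jammed against the tube with over 50 N (contact force between drift and head_tube above 50 N).
It fails at once if a bystander is moved by more than 30 mm or knocked over (distance of any of tin_center, offcut_center, brush_grip from where it was at the start of the episode above 0.03 m or angle between any of tin_center, offcut_center's own z axis and vertical above 0.5 rad).
It also fails if it takes over 54 s, if anything falls off the work surface, if the arm or the gripper's body presses on something with over 40 N, if the wrist force passes 120 N, or if a joint passes its speed limit or range.

## Working session

There is one attempt and no reset: what is moved stays moved. The work goes in short steps, Python scripts to look and compute and a shell command to move; the robot and the scene stay as the last step left them, time stands still between calls to the robot, and variables do not carry over. Pictures are saved under pics/ and viewed, and the job is handed in when it is done.

```bash
ls; mkdir -p pics; cat > h.py <<'E'
from workcell import *
import numpy as np, cv2
from scipy.spatial.transform import Rotation as R
def K(d):
    h=d["image"].shape[0]; return h/2/np.tan(np.radians(d["fov_y"])/2)
def campose(d,s=None):
    if "mount" in d:
        T=np.eye(4);T[:3,:3]=R.from_rotvec(s["eef_rot"]).as_matrix();T[:3,3]=s["position"]
        return T@np.array(d["mount"])
    return np.linalg.inv(np.array(d["camera_from_world"]))
def ray(d,u,v,s=None):
    f=K(d);T=campose(d,s)
    r=T[:3,:3]@np.array([(u-d["cx"])/f,-(v-d["cy"])/f,-1.0]);return T[:3,3],r
def onplane(d,u,v,z,s=None):
    o,r=ray(d,u,v,s);return o+r*(z-o[2])/r[2]
def cloud(d,s=None):
    f=K(d);T=campose(d,s);z=d["z_map"];h,w=z.shape
    v,u=np.mgrid[:h,:w]
    P=np.stack([(u-d["cx"])/f*z,-(v-d["cy"])/f*z,-z],-1)
    return P@T[:3,:3].T+T[:3,3]
def project(d,p,s=None):
    q=np.linalg.inv(campose(d,s))@np.append(p,1);f=K(d)
    return d["cx"]+f*q[0]/-q[2], d["cy"]-f*q[1]/-q[2]
def save(d,n,crop=None,k=1):
    im=d["image"][:,:,::-1]
    if crop: im=im[crop[1]:crop[3],crop[0]:crop[2]]
    if k!=1: im=cv2.resize(im,None,fx=k,fy=k,interpolation=cv2.INTER_CUBIC)
    cv2.imwrite("pics/"+n,im)
E
python3 - <<'E'
from h import *
import pickle
s=read_state();print(s)
import workcell;print([x for x in dir(workcell) if x[0]!='_']); print(getattr(workcell,'pinch_z',None))
D={}
for n in ["scene","top","wrist"]:
    D[n]=get_image(n);save(D[n],n+"0.png");print({k:v for k,v in D[n].items() if k not in("image","z_map")},D[n]["z_map"].min(),D[n]["z_map"].max())
pickle.dump((s,D),open("d0.pkl","wb"))
E
```

```text
pics
{'clock': 0.0, 'joint_pos': array([ 1.21569011e+00,  5.28297049e-02,  1.40175439e+00,  3.95304704e-06,
        1.68859187e+00, -7.03079190e-02]), 'qvel': array([ 0.00098099,  0.00071648,  0.00047938,  0.00144127, -0.00205222,
        0.00026023]), 'joint_torque': array([ 1.13720046e-04, -3.81669545e+01, -3.60186481e+01, -9.16193721e-05,
        6.19766695e-03, -1.45637495e-05]), 'position': array([0.14737967, 0.50356843, 0.23046115]), 'eef_rot': array([ 2.51353524e+00,  1.88318114e+00, -2.09300632e-03]), 'ft_force': array([-0.4019542 ,  0.15137189, -0.41095494]), 'wrist_torque': array([ 0.01617805, -0.02637895,  0.02256112]), 'gripper_width': 1.0014236231495595}
['Unreachable', 'get_image', 'pinch_z', 'read_state', 'sign_off']
0.0187
{'fov_y': 54.189206990447204, 'cx': 273.751302410405, 'cy': 211.4629636188942, 'camera_from_world': array([[ 0.7063816 ,  0.70776143, -0.0099393 , -0.44721832],
       [-0.44786687,  0.45777924,  0.76801916,  0.16249103],
       [ 0.54812434, -0.53806313,  0.64034973, -1.4692167 ],
       [ 0.        ,  0.        ,  0.        ,  1.        ]])} 0.0 3.8054473
{'fov_y': 52.92844882788985, 'cx': 285.9073753861942, 'cy': 213.80007617655244, 'camera_from_world': array([[-0.01297676, -0.99987132, -0.00943128,  0.03431702],
       [ 0.98078274, -0.01456419,  0.19455875, -0.61760758],
       [-0.19467107, -0.00672529,  0.98084552, -1.01103133],
       [ 0.        ,  0.        ,  0.        ,  1.        ]])} 0.0 2.1437178
{'fov_y': 60.31882334417776, 'cx': 279.51308211173694, 'cy': 212.43610142960358, 'mount': array([[ 9.99999615e-01,  8.74641499e-04,  7.52617275e-05,
         4.26768753e-05],
       [ 8.52012694e-04, -9.46311997e-01, -3.23253583e-01,
        -8.44400194e-02],
       [-2.11509922e-04,  3.23253522e-01, -9.46312377e-01,
        -1.41297772e-01],
       [ 0.00000000e+00,  0.00000000e+00,  0.00000000e+00,
         1.00000000e+00]])} 0.0 0.49182114
```

View pics/scene0.png

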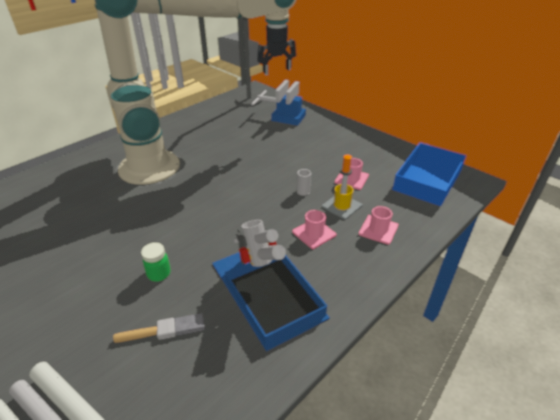

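View pics/top0.png

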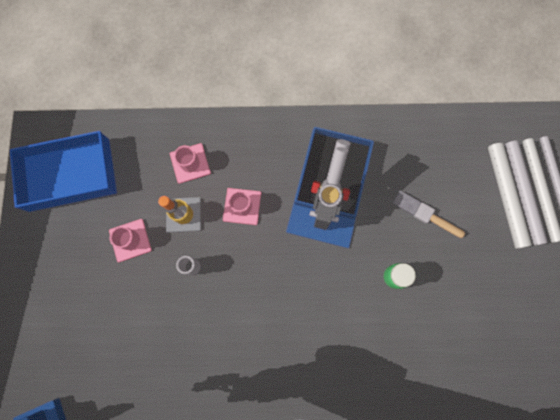

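View pics/wrist0.png

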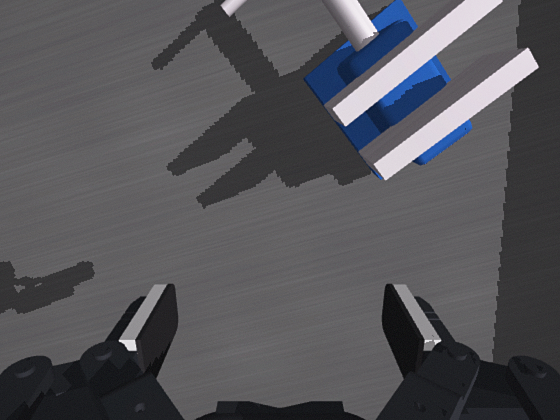

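Scene view: the drift's orange handle is at (347,163), in the yellow rest at (344,197). Pink look-alike cups are at (355,170), (315,225) and (380,222). The head tube is at (258,240), with the tray to its lower right. The tin is at (155,262), the offcut at (304,182) and the brush at (160,328).

Top view: handle (166,203), yellow rest (180,211), pink cups (185,158), (240,203) and (124,238), tube mouth (331,195), offcut (187,265), tin (400,276).

Candidates for the rest: yellow at top (180,211), or one of the three pink cups. By the description I choose yellow.

```bash
python3 - <<'E'
from h import *
import pickle
s,D=pickle.load(open("d0.pkl","rb"))
d=D["top"];save(d,"topc.png",(100,120,400,300),2.6)
d2=D["scene"];save(d2,"scenec.png",(200,130,420,350),2.7)
for n in ["top","scene"]:
    d=D[n];C=cloud(d);hsv=cv2.cvtColor(d["image"],cv2.COLOR_RGB2HSV)
    H,S,V=[hsv[...,i].astype(int) for i in range(3)]
    ok=(d["z_map"]>0)&(abs(C[...,1])<.6)&(C[...,0]<.85)&(C[...,0]>.15)
    for nm,m in dict(orange=(H>5)&(H<14)&(S>200)&(V>120)&(C[...,2]>.08),yellow=(H>18)&(H<28)&(S>170)&(V>60),green=(H>45)&(H<80)&(S>120),red=((H<4)|(H>176))&(S>180)&(C[...,2]>.08)).items():
        m=m&ok; p=C[m]; v,u=np.nonzero(m)
        if len(p): print(n,nm,len(p),"px",u.mean().round(1),v.mean().round(1),"min",p.min(0).round(3),"med",np.median(p,0).round(3),"max",p.max(0).round(3))
E
```

```text
top green 105 px 389.0 277.6 min [ 0.431 -0.248  0.022] med [ 0.454 -0.228  0.05 ] max [ 0.485 -0.223  0.061]
top red 2 px 330.0 193.5 min [ 0.647 -0.117  0.121] med [ 0.654 -0.082  0.122] max [ 0.661 -0.046  0.124]
scene orange 7 px 337.7 151.4 min [0.152 0.289 0.137] med [0.633 0.299 0.162] max [0.641 0.548 0.24 ]
scene yellow 299 px 342.6 197.8 min [0.605 0.27  0.007] med [0.643 0.283 0.046] max [0.66  0.328 0.069]
scene green 441 px 157.5 269.3 min [ 0.426 -0.287 -0.003] med [ 0.484 -0.267  0.038] max [ 0.492 -0.207  0.063]
scene red 76 px 244.4 254.7 min [ 0.647 -0.131  0.102] med [ 0.662 -0.125  0.117] max [ 0.671 -0.115  0.129]
```

View pics/topc.png

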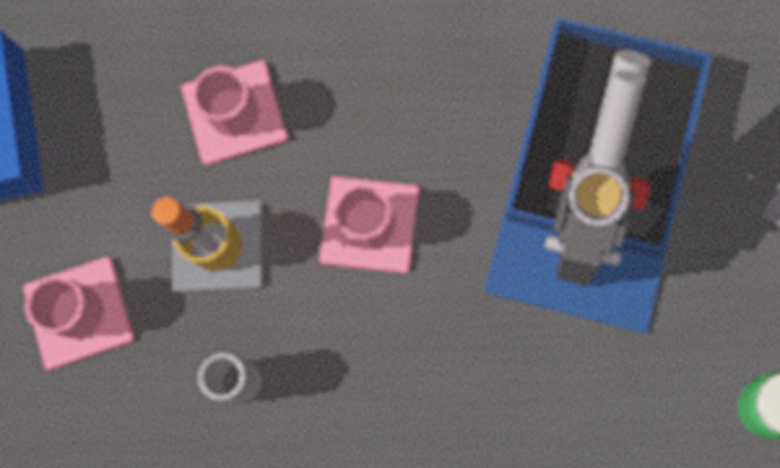

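View pics/scenec.png

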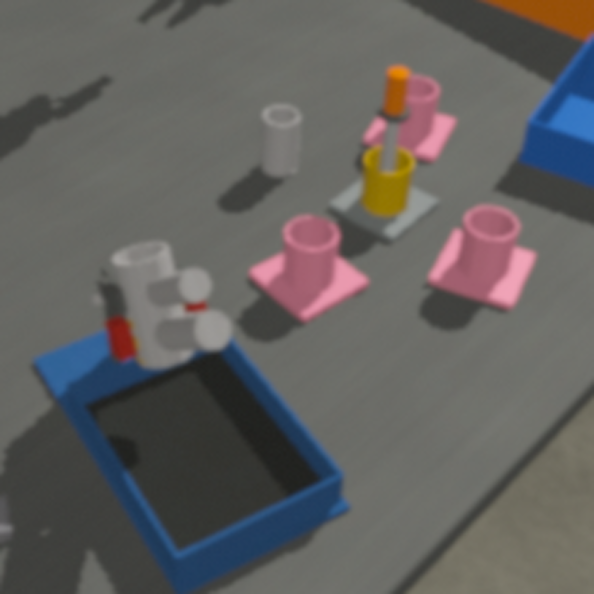

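The crops confirm the choice: yellow cup with the orange-handled drift standing upright in it, and three empty pink cups. In the top view the brass plug shows in the tube mouth. Now I'll triangulate.

```bash
python3 - <<'E'
from h import *
import pickle
s,D=pickle.load(open("d0.pkl","rb"))
t,c=D["top"],D["scene"]
def tri(a,b):
    o1,r1=ray(t,*a);o2,r2=ray(c,*b)
    A=np.c_[r1,-r2];k=np.linalg.lstsq(A,o2-o1,rcond=None)[0]
    p,q=o1+r1*k[0],o2+r2*k[1];return ((p+q)/2).round(4),round(np.linalg.norm(p-q)*1000,1)
# crops: top /2.6+(100,120); scene /2.7+(200,130)
T=lambda x,y:(100+x/2.6,120+y/2.6);S=lambda x,y:(200+x/2.7,130+y/2.7)
print("handle top",tri(T(168,212),S(398,74)))
print("yellow rim",tri(T(204,237),S(389,161)))
print("mouth",tri(T(598,194),S(143,254)))
print("offcut rim",tri(T(221,377),S(281,115)))
print("rim plane",onplane(t,*T(204,237),.068),onplane(c,*S(389,161),.068))
print("mouth plane",onplane(t,*T(598,194),.171),onplane(c,*S(143,254),.171))
# tray corners rim
for p in [(558,20),(710,58),(648,330),(487,290)]: print("tray",onplane(t,*T(*p),.042).round(3))
print("tin top",onplane(t,403,275,.085).round(3))
C=cloud(t);print(C[int(T(598,194)[1]),int(T(598,194)[0])], C[211,181])
E
```

```text
handle top (array([0.6289, 0.3026, 0.1757]), np.float64(2.9))
yellow rim (array([0.6306, 0.3014, 0.0618]), np.float64(5.2))
mouth (array([ 0.6408, -0.0761,  0.1685]), np.float64(2.1))
offcut rim (array([0.4918, 0.2767, 0.0707]), np.float64(2.0))
rim plane [0.62747435 0.29771396 0.068     ] [0.63628229 0.29717478 0.068     ]
mouth plane [ 0.63949949 -0.0767056   0.171     ] [ 0.64351035 -0.07706701  0.171     ]
tray [ 0.857 -0.055  0.042]
tray [ 0.813 -0.209  0.042]
tray [ 0.534 -0.134  0.042]
tray [0.575 0.023 0.042]
tin top [ 0.459 -0.254  0.085]
[ 0.64513364 -0.07847466  0.15400182] [0.63226332 0.29688729 0.04654888]
```

```bash
cat >> h.py <<'E'
def totool(p,yaw=None,from_=None):
    s=read_state();M=R.from_rotvec(s["eef_rot"]).as_matrix()
    o=s["position"] if from_ is None else from_
    print("tool x az %.2f deg, y az %.2f, z %s pos %s clk %.2f F %s grip %.3f"%(np.degrees(np.arctan2(M[1,0],M[0,0])),np.degrees(np.arctan2(M[1,1],M[0,1])),M[:,2].round(3),s["position"].round(4),s["clock"],s["ft_force"].round(1),s["gripper_width"]))
    return (M.T@(np.array(p)-o)*1000).round(1)
E
python3 -c "
from h import *
print(totool([0.615,0.304,0.26]))"
```

```text
tool x az 73.68 deg, y az -16.32, z [-0.    -0.001 -1.   ] pos [0.1474 0.5036 0.2306] clk 0.15 F [ 0.5  0.6 -1.1] grip 1.001
[-60.3 504.8 -29.3]
```

```bash
python3 -m handwheel '[[[-7,60,-30,0,1],[-14,120,-30,0,1],[-22,180,-30,0,1],[-29,240,-30,0,1],[-36,300,-30,0,1],[-43,360,-30,0,1],[-50,420,-30,0,1],[-60,505,-30,0,1],[-60,505,-30,0,1],[-60,505,-30,0,1]]]' 
python3 -m handwheel '[[[0,0,0,0,1],[0,0,0,0,1]]]'
python3 - <<'E'
from h import *
import pickle
s=read_state();d=get_image("wrist");save(d,"w1.png");pickle.dump((s,d),open("w1.pkl","wb"));print(s["position"],s["eef_rot"])
E
```

```text
clock: 1.4
position: [0.6163, 0.3032, 0.2596]
eef_rot: [-2.516, -1.88, 0.003]
ft_force: [-0.6, 0.5, -0.2]
gripper_width: 1.001
clock: 1.65
position: [0.6143, 0.3054, 0.262]
eef_rot: [-2.513, -1.886, -0.001]
ft_force: [-0.1, 0.8, 0.3]
gripper_width: 0.999
[0.61429058 0.30539102 0.26196291] [-2.51266812e+00 -1.88571233e+00 -1.12881048e-03]
```

View pics/w1.png

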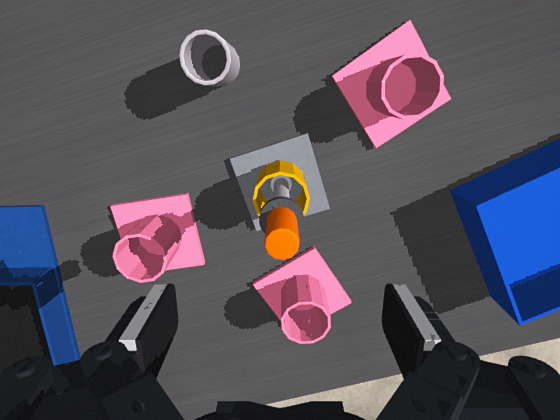

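The wrist view shows the orange handle top at about (284,243), the yellow rim around (282,185), pink cups at (150,245), (305,315) and (412,85), and the offcut at (208,57).

```bash
python3 - <<'E'
from h import *
import pickle
s,d=pickle.load(open("w1.pkl","rb"))
C=cloud(d,s);hsv=cv2.cvtColor(d["image"],cv2.COLOR_RGB2HSV);H,S,V=[hsv[...,i].astype(int) for i in range(3)]
o=(H>4)&(H<15)&(S>180)&(V>100)&(d["z_map"]>0)
P=C[o];zt=np.percentile(P[:,2],95);print("handle z95",zt,len(P))
top=o&(C[...,2]>zt-.004);v,u=np.nonzero(top);(cu,cv_),r=cv2.minEnclosingCircle(np.c_[u,v].astype(np.float32));print("top px",cu,cv_,r,"cloud mean",C[top].mean(0),"min",C[top].min(0),C[top].max(0))
print("ray@.182",onplane(d,cu,cv_,.182,s),onplane(d,cu,cv_,zt,s))
y=(H>18)&(H<30)&(S>150)&(d["z_map"]>0);P=C[y];zr=np.percentile(P[:,2],97);print("yellow z97",zr,len(P),P.min(0),P.max(0))
rim=P[P[:,2]>zr-.004][:,:2]
A=np.c_[2*rim,np.ones(len(rim))];q=np.linalg.lstsq(A,(rim**2).sum(1),rcond=None)[0];print("rim fit",q[:2],np.sqrt(q[2]+q[0]**2+q[1]**2))
# grey shaft / bench check
print("bench z",C[300,80],C[380,280] if 0 else C[150,60])
E
```

```text
handle z95 0.18038134164273947 732
top px 281.7061767578125 242.36598205566406 17.347768783569336 cloud mean [0.62467528 0.30062079 0.17934878] min [0.61599225 0.29161273 0.1763894 ] [0.63972254 0.3145492  0.18223715]
ray@.182 [0.62646153 0.30342582 0.182     ] [0.6271443  0.30323899 0.18038134]
yellow z97 0.06751094976516439 1135 [0.60360706 0.26771826 0.00468701] [0.65294908 0.32895166 0.12881112]
rim fit [0.63084498 0.30200603] 0.02575731875324926
bench z [ 7.08116216e-01  1.07702750e-02 -5.41985864e-04] [ 0.526582    0.07514651 -0.00251841]
```

```bash
python3 -c "
from h import *
print(totool([0.628,0.302,0.139]))"
```

```text
tool x az 73.77 deg, y az -16.23, z [ 0.001  0.    -1.   ] pos [0.6144 0.3053 0.262 ] clk 1.70 F [0.6 0.2 0.4] grip 1.000
[  0.6  14.  123. ]
```

```bash
python3 -m handwheel '[[[0,14,0,0,1],[0,14,40,0,1],[0,14,80,0,1],[0,14,110,0,1],[0,14,123,0,1],[0,14,123,0,1],[0,14,123,0,0.2],[0,14,123,0,-1],[0,14,123,0,-1],[0,14,123,0,-1]]]' 30
python3 -m handwheel '[[[0,0,0,0,-1],[0,0,0,0,-1]]]'
python3 - <<'E'
from h import *
import pickle
s=read_state();d=get_image("wrist");save(d,"w2.png");pickle.dump((s,d),open("w2.pkl","wb"))
d=get_image("scene");save(d,"s2.png",(250,100,430,260),4)
E
```

```text
clock: 2.95
position: [0.629, 0.3008, 0.139]
eef_rot: [-2.514, -1.884, -0.003]
ft_force: [0.5, 0.8, 1.8]
gripper_width: 0.27
clock: 3.2
position: [0.629, 0.3008, 0.139]
eef_rot: [-2.514, -1.884, -0.002]
ft_force: [1.1, 2.0, 2.6]
gripper_width: 0.273
```

View pics/w2.png

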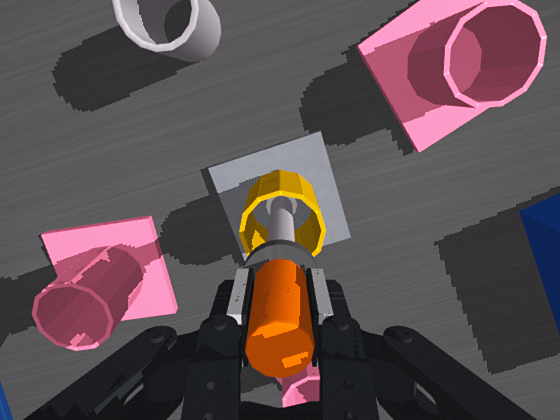

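View pics/s2.png

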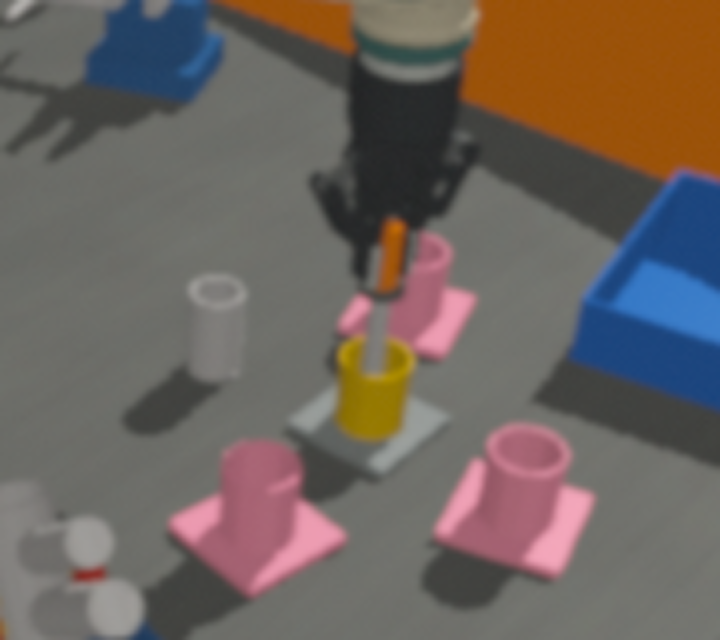

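The drift is gripped (opening 0.27, about 23 mm). In the scene crop the handle at (393,260) seems to lean slightly, so I'll measure the axis.

```bash
cat >> h.py <<'E'
def shaft_axis(d,s,img=None):
    # 3D points of drift in tool frame, sym. about tool x; fit axis y(z) from visible ridge (-y side line)
    C=cloud(d,s);M=R.from_rotvec(s["eef_rot"]).as_matrix();Q=(C-s["position"])@M
    hsv=cv2.cvtColor(d["image"],cv2.COLOR_RGB2HSV);H,S,V=[hsv[...,i].astype(int) for i in range(3)]
    o=(H>4)&(H<15)&(S>180)&(V>80)&(d["z_map"]>0)&(abs(Q[...,0])<.006)&(Q[...,2]<.02)&(Q[...,2]>-.08)&(abs(Q[...,1])<.08)
    P=Q[o];zs=P[:,2]
    return P
E
python3 - <<'E'
from h import *
import pickle
s,d=pickle.load(open("w2.pkl","rb"))
C=cloud(d,s);M=R.from_rotvec(s["eef_rot"]).as_matrix();Q=(C-s["position"])@M
for v in range(200,380,8):
    print(v,[d["image"][v,280].tolist(),(Q[v,280]*1000).round(1).tolist(),(Q[v,286]*1000).round(1).tolist()])
E
```

```text
200 [[98, 92, 97], [0.4, -9.4, 105.9], [4.7, -8.4, 109.3]]
208 [[101, 96, 102], [0.4, -8.8, 89.3], [4.4, -8.5, 90.4]]
216 [[132, 125, 133], [0.3, -9.3, 71.8], [4.1, -8.7, 73.6]]
224 [[131, 126, 130], [0.3, -9.2, 58.0], [3.9, -8.6, 59.5]]
232 [[135, 127, 136], [0.3, -9.1, 45.5], [3.6, -8.7, 46.7]]
240 [[55, 57, 57], [0.2, -18.9, 11.5], [3.0, -19.3, 10.4]]
248 [[97, 97, 96], [0.2, -16.9, 7.1], [2.9, -17.3, 6.2]]
256 [[94, 93, 95], [0.2, -13.3, 6.3], [2.9, -13.7, 5.4]]
264 [[185, 80, 10], [0.2, -13.2, -1.4], [2.8, -12.6, -0.2]]
272 [[187, 78, 0], [0.2, -12.8, -7.8], [2.7, -12.4, -7.1]]
280 [[194, 81, 5], [0.2, -12.5, -13.9], [2.6, -12.6, -14.1]]
288 [[193, 77, 0], [0.2, -13.0, -20.9], [2.5, -12.4, -19.8]]
296 [[199, 82, 0], [0.2, -12.8, -26.2], [2.4, -12.2, -25.1]]
304 [[202, 78, 0], [0.2, -12.9, -31.5], [2.3, -13.1, -31.7]]
312 [[204, 84, 0], [0.2, -13.2, -36.7], [2.2, -11.9, -34.7]]
320 [[224, 96, 1], [0.2, -12.9, -40.8], [2.1, -12.4, -40.1]]
328 [[251, 126, 0], [0.2, -10.5, -41.6], [2.1, -10.1, -41.2]]
336 [[176, 72, 3], [0.2, -7.7, -42.1], [2.1, -7.6, -42.0]]
344 [[174, 71, 2], [0.2, -4.0, -41.4], [2.2, -4.0, -41.4]]
352 [[170, 67, 2], [0.2, -0.6, -41.3], [2.2, -1.0, -41.8]]
360 [[167, 67, 0], [0.2, 1.9, -42.2], [2.2, 2.3, -41.8]]
368 [[173, 69, 6], [0.1, 5.5, -41.9], [2.2, 6.1, -41.3]]
376 [[168, 66, 0], [0.1, 9.1, -41.7], [2.2, 9.5, -41.3]]
```

The drift stands upright in the grip: handle ridge at y=-12.8, shaft ridge at y=-9.1, top face level. The tool can't tilt, so I'll lean the drift against the cup rim under a light grip to pivot it to about 25°.

```bash
python3 -m handwheel '[[[0,-8,0,0,-1],[0,-16,0,0,-1],[0,-22,0,0,-1],[0,-28,0,0,-1],[0,-34,0,0,-1],[0,-40,0,0,-1],[0,-45,0,0,-1],[0,-50,0,0,-1],[0,-54,0,0,-1],[0,-54,0,0,-1]]]' 25
python3 - <<'E'
from h import *
import pickle
s=read_state();d=get_image("wrist");save(d,"w3.png");pickle.dump((s,d),open("w3.pkl","wb"))
C=cloud(d,s);M=R.from_rotvec(s["eef_rot"]).as_matrix();Q=(C-s["position"])@M
for v in range(120,400,10):
    print(v,d["image"][v,280].tolist(),(Q[v,280]*1000).round(1).tolist())
E
```

```text
clock: 4.55
position: [0.5763, 0.3152, 0.1375]
eef_rot: [-2.514, -1.884, 0.004]
ft_force: [3.1, -0.1, -2.5]
gripper_width: 0.273
120 [88, 87, 88] [0.5, -62.3, 138.9]
130 [87, 86, 88] [0.4, -54.8, 139.9]
140 [92, 89, 91] [0.4, -47.3, 140.0]
150 [90, 88, 90] [0.4, -39.8, 138.9]
160 [91, 89, 91] [0.4, -31.8, 139.6]
170 [90, 87, 88] [0.4, -24.2, 138.2]
180 [93, 93, 93] [0.4, -16.1, 138.6]
190 [92, 90, 91] [0.4, -7.6, 139.3]
200 [89, 84, 89] [0.4, 0.3, 137.9]
210 [89, 89, 89] [0.4, 9.3, 139.2]
220 [153, 155, 164] [0.4, 15.0, 131.0]
230 [152, 157, 160] [0.4, 23.6, 131.1]
240 [129, 90, 6] [0.4, 29.2, 123.6]
250 [127, 88, 3] [0.4, 29.2, 104.7]
260 [124, 88, 4] [0.3, 28.9, 87.5]
270 [54, 54, 56] [0.2, -3.9, 10.8]
280 [55, 58, 61] [0.2, 0.8, 9.7]
290 [127, 54, 13] [0.2, -11.6, -19.9]
300 [253, 138, 0] [0.2, -17.2, -35.6]
310 [253, 148, 13] [0.2, -15.0, -38.2]
320 [253, 146, 5] [0.2, -11.6, -38.9]
330 [254, 146, 6] [0.2, -8.7, -40.4]
340 [181, 78, 14] [0.2, -5.5, -41.4]
350 [179, 77, 9] [0.2, -2.7, -42.8]
360 [178, 76, 10] [0.2, 0.9, -43.4]
370 [236, 110, 146] [0.3, 163.8, 130.4]
380 [250, 146, 192] [0.3, 176.1, 131.0]
390 [176, 82, 111] [0.3, 187.5, 130.4]
```

View pics/w3.png

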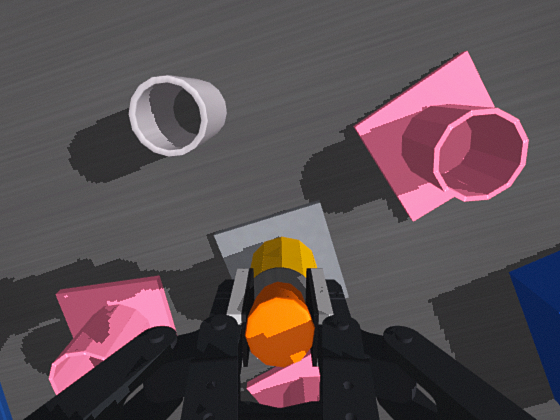

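```bash
cat >> h.py <<'E'
def topface(d,s):
    C=cloud(d,s);M=R.from_rotvec(s["eef_rot"]).as_matrix();Q=(C-s["position"])@M
    hsv=cv2.cvtColor(d["image"],cv2.COLOR_RGB2HSV);H,S,V=[hsv[...,i].astype(int) for i in range(3)]
    o=((H>4)&(H<17)&(S>180)&(V>80)&(d["z_map"]>0)&(abs(Q[...,0])<.014)&(Q[...,2]<-.03)&(Q[...,2]>-.06)&(abs(Q[...,1])<.04))
    P=Q[cv2.erode(o.astype(np.uint8),np.ones((5,5)))>0]
    for _ in range(4):
        a=np.linalg.lstsq(np.c_[P[:,:2],np.ones(len(P))],P[:,2],rcond=None)[0]
        r=P[:,2]-np.c_[P[:,:2],np.ones(len(P))]@a;P=P[abs(r)<max(.0012,np.std(r)*1.2)]
    n=np.array([a[0],a[1],-1]);n/=np.linalg.norm(n) # up direction in tool frame
    c=(P.max(0)+P.min(0))/2
    print("top n",n.round(3),"lean to -y %.1f deg, x %.2f"%(np.degrees(np.arctan2(-n[1],-n[2])),np.degrees(np.arctan2(n[0],-n[2]))),"centre",(c*1000).round(1),"grip pt",((c-.024*n)*1000).round(1),"tip",((c-.174*n)*1000).round(1),len(P))
    return n,c
E
python3 - <<'E'
from h import *
import pickle
for f in ["w2","w3"]:
    s,d=pickle.load(open(f+".pkl","rb"));topface(d,s)
E
```

```text
top n [-0.006 -0.063 -0.998] lean to -y 3.6 deg, x -0.35 centre [ -0.2  -2.5 -41.3] grip pt [ -0.1  -1.  -17.4] tip [  0.9   8.5 132.3] 2113
top n [-0.    -0.402 -0.916] lean to -y 23.7 deg, x -0.00 centre [ -0.1  -7.9 -39.6] grip pt [ -0.1   1.8 -17.7] tip [-1.000e-01  6.210e+01  1.197e+02] 1289
```

```bash
python3 -m handwheel '[[[0,-3,0,0,-1],[0,-3,0,0,-1],[0,-3,0,0,-1],[0,-3,0,0,-1]]]' 90
python3 -m handwheel '[[[0,4,0,0,-1],[0,4,-3,0,-1],[0,-4,-20,0,-1],[0,-14,-40,0,-1],[0,-24,-62,0,-1],[0,-34,-84,0,-1],[0,-41,-100,0,-1],[0,-41,-120,0,-1],[0,-41,-120,0,-1]]]' 90
python3 - <<'E'
from h import *
import pickle
s=read_state();d=get_image("wrist");save(d,"w4.png");pickle.dump((s,d),open("w4.pkl","wb"))
topface(d,s);d=get_image("scene");save(d,"s4.png",(230,60,450,260),3.6)
E
```

```text
clock: 5.1
position: [0.5748, 0.3159, 0.1384]
eef_rot: [2.514, 1.882, 0.002]
ft_force: [6.7, -1.4, -2.6]
gripper_width: 0.259
clock: 6.22
position: [0.5348, 0.3285, 0.2607]
eef_rot: [2.514, 1.884, 0.006]
ft_force: [0.5, 0.4, -2.3]
gripper_width: 0.258
top n [-0.002 -0.383 -0.924] lean to -y 22.5 deg, x -0.14 centre [ -0.1  -7.7 -39.5] grip pt [ -0.1   1.5 -17.3] tip [  0.2  59.1 121.2] 1301
```

View pics/s4.png

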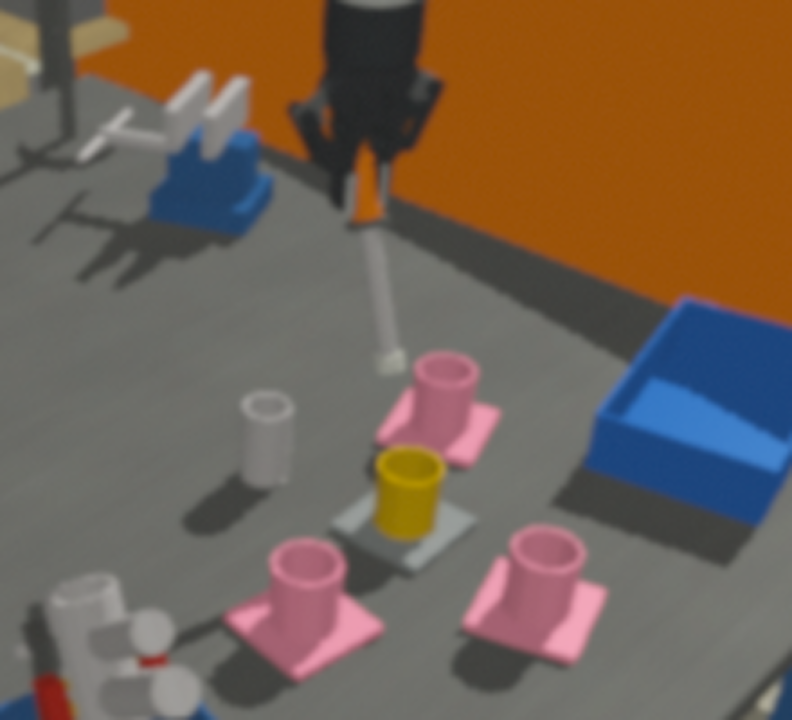

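View pics/w4.png

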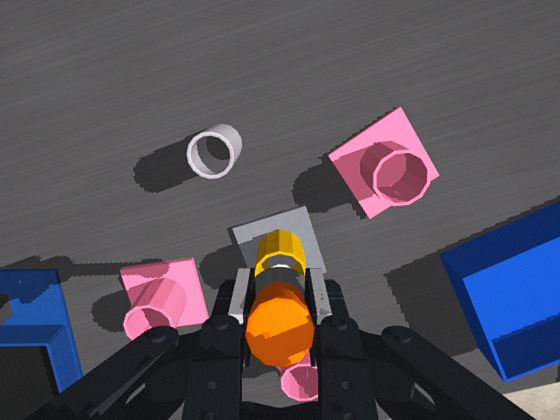

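The drift hangs clear of the rest, leaning about 23° in the tool's y plane; in the scene crop the tip is at (390,360) and the yellow cup, now empty, at (408,495). Next I'll move so the wrist camera looks at the tube mouth.

```bash
python3 -m handwheel '[[[0,0,-60,0,-1],[-30,10,-75,0,-1],[-80,40,-75,0,-1],[-130,70,-75,0,-1],[-180,100,-75,0,-1],[-235,130,-75,0,-1],[-290,165,-75,0,-1],[-335,195,-75,0,-1],[-356,205,-75,0,-1],[-356,205,-75,0,-1]]]'
python3 -m handwheel '[[[0,0,0,0,-1],[0,0,0,0,-1]]]'
python3 - <<'E'
from h import *
import pickle
s=read_state();d=get_image("wrist");save(d,"w5.png");pickle.dump((s,d),open("w5.pkl","wb"))
topface(d,s)
E
```

```text
clock: 7.58
position: [0.6313, -0.0726, 0.3317]
eef_rot: [-2.515, -1.88, 0.003]
ft_force: [-0.0, 0.2, -3.0]
gripper_width: 0.259
clock: 7.82
position: [0.6313, -0.0697, 0.3335]
eef_rot: [-2.512, -1.886, -0.001]
ft_force: [-0.3, -0.3, -2.3]
gripper_width: 0.259
top n [ 0.008 -0.358 -0.934] lean to -y 21.0 deg, x 0.47 centre [  0.1  -4.5 -41.1] grip pt [ -0.1   4.1 -18.7] tip [ -1.2  57.8 121.4] 1373
```

View pics/w5.png

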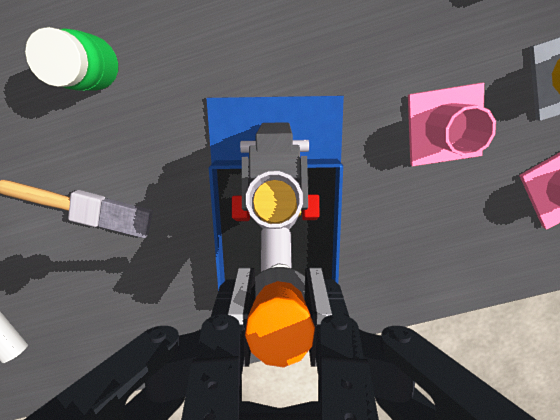

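The wrist view shows the tube mouth ring centred at about (273,199) with the brass plug inside, red keepers at (240,207) and (312,206), and the tray aligned with the image axes.

```bash
cat >> h.py <<'E'
def mouth(d,s,uv=(273,199)):
    C=cloud(d,s);hsv=cv2.cvtColor(d["image"],cv2.COLOR_RGB2HSV);H,S,V=[hsv[...,i].astype(int) for i in range(3)]
    v,u=np.mgrid[:420,:560];rad=np.hypot(u-uv[0],v-uv[1])
    m=(rad<36)&(S<60)&(V>150)&(d["z_map"]>0)
    n,l,st,ce=cv2.connectedComponentsWithStats(m.astype(np.uint8))
    L=1+np.argmax(st[1:,4]);v,u=np.nonzero(l==L)
    out=max(cv2.findContours((l==L).astype(np.uint8),cv2.RETR_EXTERNAL,cv2.CHAIN_APPROX_NONE)[0],key=cv2.contourArea)
    return C,l==L,out
E
python3 - <<'E'
from h import *
import pickle
s,d=pickle.load(open("w5.pkl","rb"))
C,m,out=mouth(d,s);im=d["image"].copy();im[m]=[255,0,255]
d["image"]=im;save(d,"m5.png",(200,130,350,270),4)
b=(np.hypot(*(np.mgrid[:420,:560]-np.array([199,273])[:,None,None]))<24)
hsv=cv2.cvtColor(im,cv2.COLOR_RGB2HSV);br=b&(hsv[...,0]>15)&(hsv[...,0]<32)&(hsv[...,1]>100)&(d["z_map"]>0)
br=cv2.erode(br.astype(np.uint8),np.ones((3,3)))>0
P=C[br];a=np.linalg.lstsq(np.c_[P[:,:2],np.ones(len(P))],P[:,2],rcond=None)[0];n=np.array([-a[0],-a[1],1]);n/=np.linalg.norm(n)
print("plug top n",n,"tilt",np.degrees(np.arccos(n[2])),"az",np.degrees(np.arctan2(n[1],n[0])),P.mean(0),(P.min(0)+P.max(0))/2)
E
```

```text
plug top n [-0.42379365  0.11442887  0.89850152] tilt 26.038207781898002 az 164.88984776819305 [ 0.64496475 -0.07849715  0.14919735] [ 0.64478629 -0.0790625   0.1489736 ]
```

View pics/m5.png

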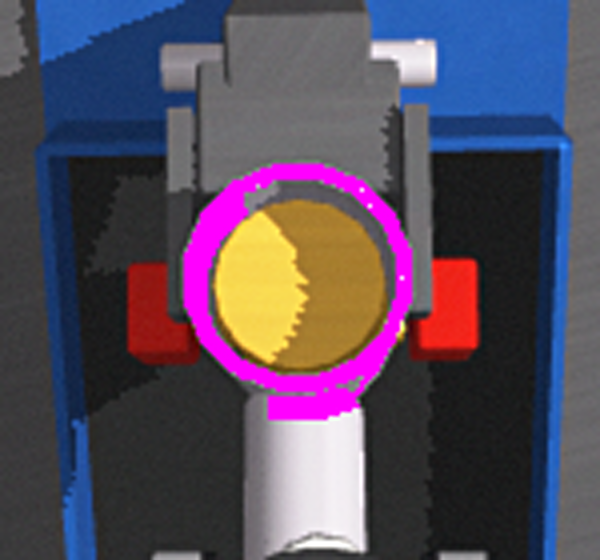

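```bash
python3 - <<'E'
from h import *
import pickle
s,d=pickle.load(open("w5.pkl","rb"))
C,m,out=mouth(d,s)
ax=np.array([-np.sin(np.radians(25))*np.cos(np.radians(-15.2)),-np.sin(np.radians(25))*np.sin(np.radians(-15.2)),np.cos(np.radians(25))])
for z in (.169,.171): print("mouth ray",z,onplane(d,274.5,199.5,z,s))
P=C[m];c0=np.array([.637,-.076,.170])
P=P[abs((P-c0)@ax)<.005]
h=(P-c0)@ax;print("ring height off",np.median(h),len(P))
e2=np.cross(ax,[0,0,1]);e2/=np.linalg.norm(e2);e1=np.cross(e2,ax)
q=np.c_[(P-c0)@e1,(P-c0)@e2];r=np.hypot(*q.T);q=q[(r<.03)]
A=np.c_[2*q,np.ones(len(q))];k=np.linalg.lstsq(A,(q**2).sum(1),rcond=None)[0];print("fit centre",c0+e1*k[0]+e2*k[1]+np.median(h)*ax,"r",np.sqrt(k[2]+k[0]**2+k[1]**2))
o,r=ray(d,274.5,199.5,s);t=((c0+np.median(h)*ax-o)@ax)/(r@ax);print("ray on ring plane",o+r*t)
E
```

```text
mouth ray 0.169 [ 0.63772777 -0.07607146  0.169     ]
mouth ray 0.171 [ 0.63715519 -0.07587564  0.171     ]
ring height off -0.0006749517557295535 629
fit centre [ 0.63697034 -0.0762941   0.16927788] r 0.023629490170950833
ray on ring plane [ 0.63757933 -0.07602069  0.1695185 ]
```

```bash
python3 - <<'E'
from h import *
import pickle
s=read_state();D={n:get_image(n) for n in("scene","top")};pickle.dump((s,D),open("d6.pkl","wb"))
M=R.from_rotvec(s["eef_rot"]).as_matrix()
for n in D:
    p=[project(D[n],s["position"]+M@np.array(q)) for q in([0,.002,-.0187],[0,.058,.121])];print(n,p)
u,v=map(int,project(D["scene"],s["position"]));save(D["scene"],"s6.png",(u-60,v-40,u+100,v+120),4.5);print(u-60,v-40)
u,v=map(int,project(D["top"],s["position"]));save(D["top"],"t6.png",(u-80,v-80,u+80,v+80),4.5);print(u-80,v-80)
E
```

```text
scene [(np.float64(248.2944087413729), np.float64(155.41639419902984)), (np.float64(262.5296513622609), np.float64(221.06262418826825))]
top [(np.float64(335.76616965189186), np.float64(174.7291198124035)), (np.float64(335.2261286648724), np.float64(169.22962847067896))]
188 122
254 98
```

View pics/s6.png

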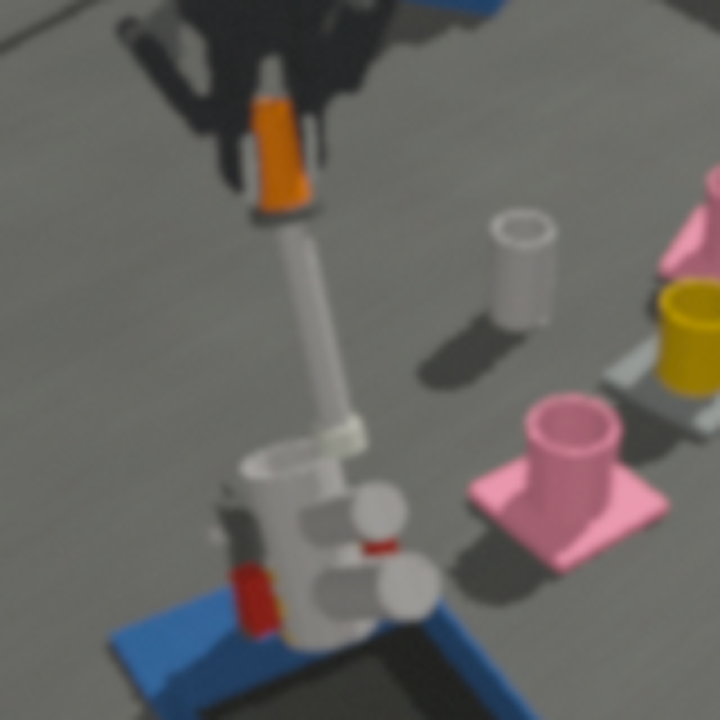

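View pics/t6.png

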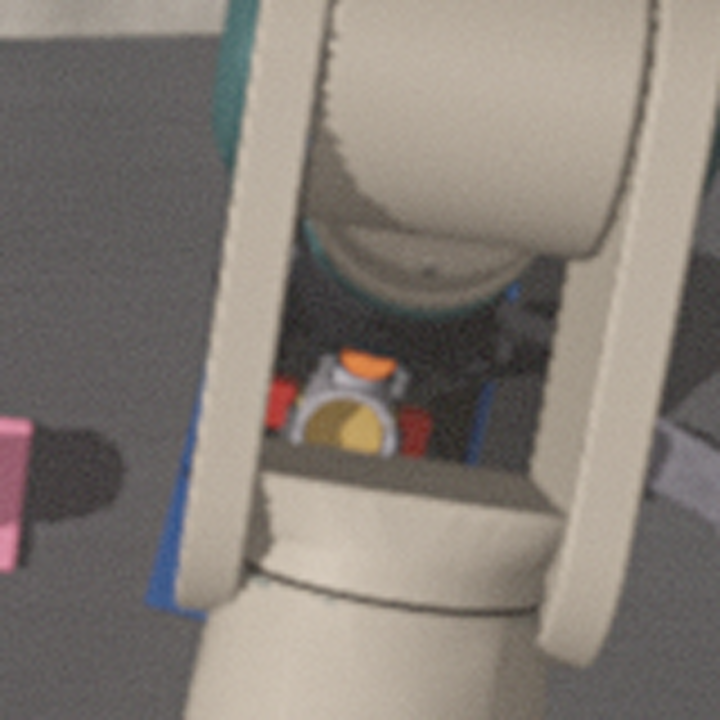

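```bash
python3 - <<'E'
from h import *
import pickle
for f in("w3","w4","w5"):
    s,d=pickle.load(open(f+".pkl","rb"))
    C=cloud(d,s);M=R.from_rotvec(s["eef_rot"]).as_matrix();Q=(C-s["position"])@M*1000
    # profile along columns 270..292
    for th in (19,21,23,25,27):
        t=np.radians(th);n=np.array([0,-np.sin(t),-np.cos(t)]);c=np.array([0,1.5,-18.2])+24*n
        m=(np.linalg.norm(Q-c,axis=-1)<9)&(d["z_map"]>0)
        P=Q[m];u,sv,vt=np.linalg.svd(P-P.mean(0),full_matrices=False);nn=vt[2]*np.sign(-vt[2][2])
        print(f,th,len(P),"svd lean",np.degrees(np.arctan2(-nn[1],-nn[2])).round(2),"rms",sv[2]/np.sqrt(len(P)),"off along n",((P-c)@n).mean().round(2))
s,D=pickle.load(open("d6.pkl","rb"));d=D["scene"];M=R.from_rotvec(s["eef_rot"]).as_matrix()
print("mouth proj",project(d,[.637,-.076,.170]))
for th in(19,21,23,25,27):
    t=np.radians(th);n=np.array([0,-np.sin(t),-np.cos(t)]);g=np.array([0,.0015,-.0182])
    pr=[np.array(project(d,s["position"]+M@(g-n*k))) for k in(0,.040,.13,.143)]
    print(th,[p.round(1).tolist() for p in pr],"shaft slope",((pr[2]-pr[1])[0]/(pr[2]-pr[1])[1]).round(3))
# measured shaft midline rows
im=d["image"].astype(int)
g=im.sum(2)
for v in range(176,214,3):
    row=g[v,235:285];print(v,row[8:42].tolist()) if v in(179,194,209) else None
E
```

```text
w3 19 2316 svd lean 23.62 rms 0.6279516738903035 off along n -0.32
w3 21 2316 svd lean 23.68 rms 0.6245212819690846 off along n -0.37
w3 23 2310 svd lean 23.69 rms 0.6266184773657333 off along n -0.4
w3 25 2309 svd lean 23.69 rms 0.6270396679612791 off along n -0.39
w3 27 2316 svd lean 23.79 rms 0.628999070978206 off along n -0.37
w4 19 2300 svd lean 23.04 rms 0.6248827242274794 off along n -0.5
w4 21 2303 svd lean 23.27 rms 0.6291442914488848 off along n -0.54
w4 23 2297 svd lean 23.13 rms 0.6282955411413881 off along n -0.56
w4 25 2307 svd lean 23.0 rms 0.6257802595534717 off along n -0.56
w4 27 2284 svd lean 23.27 rms 0.6255289122602249 off along n -0.52
w5 19 2290 svd lean 22.89 rms 0.6218909581640039 off along n -0.52
w5 21 2300 svd lean 23.08 rms 0.6251458083153367 off along n -0.56
w5 23 2293 svd lean 23.11 rms 0.6258291294559468 off along n -0.58
w5 25 2294 svd lean 23.3 rms 0.6265164310908408 off along n -0.58
w5 27 2292 svd lean 23.48 rms 0.6226581816930398 off along n -0.55
mouth proj (np.float64(251.44367472625225), np.float64(222.896713163974))
19 [[248.2, 155.5], [251.8
[... 228 characters left out ...]
225
25 [[248.2, 155.5], [252.6, 173.8], [261.9, 213.3], [263.2, 218.8]] shaft slope 0.238
27 [[248.2, 155.5], [252.8, 173.9], [262.8, 213.6], [264.2, 219.2]] shaft slope 0.251
179 [311, 312, 315, 316, 315, 315, 318, 332, 356, 374, 386, 391, 401, 422, 426, 386, 339, 321, 318, 318, 319, 320, 319, 319, 316, 318, 321, 320, 319, 321, 318, 318, 321, 320]
194 [324, 321, 321, 319, 320, 320, 318, 318, 318, 318, 325, 342, 367, 382, 389, 398, 410, 418, 395, 352, 324, 316, 316, 316, 316, 316, 314, 313, 314, 311, 316, 315, 318, 318]
209 [309, 309, 308, 310, 310, 311, 310, 311, 313, 312, 312, 315, 315, 320, 336, 358, 377, 387, 394, 402, 416, 405, 366, 330, 316, 313, 314, 315, 315, 315, 311, 314, 314, 314]
```

```bash
cat >> h.py <<'E'
MOUTH=np.array([.637,-.076,.170]);t_,p_=np.radians(25),np.radians(-15.1)
AX=np.array([-np.sin(t_)*np.cos(p_),-np.sin(t_)*np.sin(p_),np.cos(t_)])
TIP=np.array([0,.060,.120])
def tube(lean=None):
    s=read_state();M=R.from_rotvec(s["eef_rot"]).as_matrix();w=s["position"]+M@TIP
    o=MOUTH-.1*AX;y=np.cross(AX,[np.cos(p_),np.sin(p_),0]);x=np.cross(y,AX)
    v=w-o;print("tip in tube frame x y z mm",(np.array([v@x,v@y,v@AX])*1000).round(1),"F",s["ft_force"].round(1),"clk",round(s["clock"],2))
E
python3 - <<'E'
from h import *
tube()
s=read_state();M=R.from_rotvec(s["eef_rot"]).as_matrix();print(s["position"])
for z in(140,105,85,10): print(z,(M.T@(MOUTH+AX*(z-100)/1000-s["position"]-M@TIP)*1000).round(1))
E
```

```text
tip in tube frame x y z mm [ 60.3   2.6 117.1] F [ 0.2  0.5 -1.6] clk 7.97
[ 0.63134648 -0.07026357  0.33356124]
140 [ -4.3 -69.9   7.3]
105 [ -4.  -55.1  39. ]
85 [ -3.8 -46.7  57.2]
10 [ -3.2 -15.  125.1]
```

```bash
python3 -m handwheel '[[[-2,-25,-5,0,-1],[-4,-50,0,0,-1],[-4,-70,5,0,-1],[-4,-70,7,0,-1],[-4,-70,7,0,-1],[-4,-70,7,0,-1]]]'
python3 - <<'E'
from h import *
import pickle
tube();s=read_state();d=get_image("wrist");C=cloud(d,s);save(d,"w7.png")
d=get_image("scene");u,v=map(int,project(d,MOUTH));save(d,"s7.png",(u-60,v-90,u+60,v+30),5);print(u-60,v-90,project(d,MOUTH))
d=get_image("top");u,v=map(int,project(d,MOUTH));save(d,"t7.png",(u-50,v-60,u+60,v+50),5);print(u-50,v-60,project(d,MOUTH))
E
```

```text
clock: 8.72
position: [0.5636, -0.0555, 0.3262]
eef_rot: [-2.514, -1.884, 0.0]
ft_force: [-0.1, 0.2, -1.9]
gripper_width: 0.26
tip in tube frame x y z mm [  0.5  -0.6 139.6] F [-0.1  0.2 -1.9] clk 8.72
191 132 (np.float64(251.44367472625225), np.float64(222.896713163974))
279 135 (np.float64(329.68798500023496), np.float64(195.78315019982998))
```

View pics/s7.png

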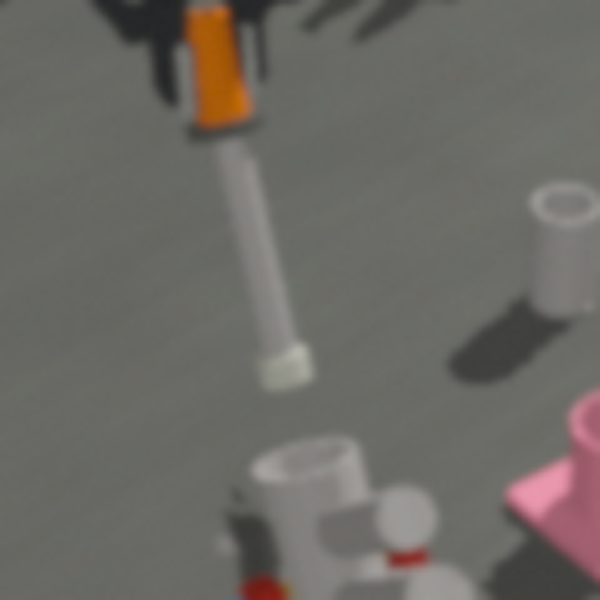

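View pics/w7.png

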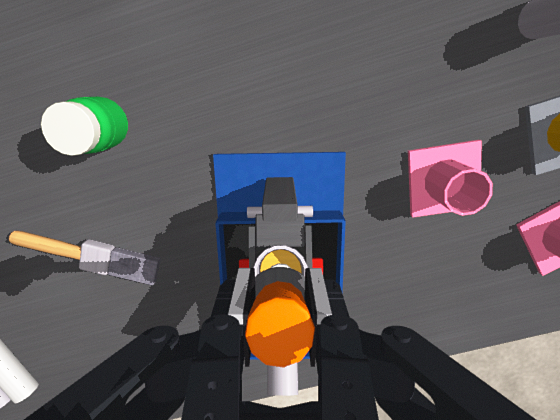

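```bash
python3 - <<'E'
from h import *
import pickle
s,D=pickle.load(open("d6.pkl","rb"));d=D["scene"]
a=np.array(project(d,MOUTH));print((np.array(project(d,MOUTH+.0396*AX))-a), "mouth +y_tool 5mm",np.array(project(d,MOUTH+.005*np.array([.96,-.28,0])))-a,"x 5mm",np.array(project(d,MOUTH+.005*np.array([.28,.96,0])))-a)
E
```

```text
[ -3.99318892 -15.61681611] mouth +y_tool 5mm [0.94065169 1.22468409] x 5mm [ 1.89368783 -0.68440826]
```

The scene crop shows the foot bottom at (288,383) and the mouth at (309,460). The offset of (-4.2,-15.4) px matches the predicted (-4.0,-15.6), so the drift is in line and I'll insert it.

```bash
python3 -m handwheel '[[[0,5,12,0,-1],[0,10,22,0,-1],[0,14,32,0,-1],[0,18,40,0,-1],[0,21,45,0,-1],[0,23,50,0,-1],[0,23,50,0,-1]]]' 100
python3 - <<'E'
from h import *
tube();d=get_image("scene");u,v=map(int,project(d,MOUTH));save(d,"s8.png",(u-60,v-90,u+60,v+30),5)
E
```

```text
clock: 9.75
position: [0.5851, -0.0619, 0.2759]
eef_rot: [-2.514, -1.883, 0.001]
ft_force: [-0.8, 1.0, -1.8]
gripper_width: 0.257
tip in tube frame x y z mm [-0.3 -1.1 84.6] F [-0.8  1.  -1.8] clk 9.75
```

View pics/s8.png

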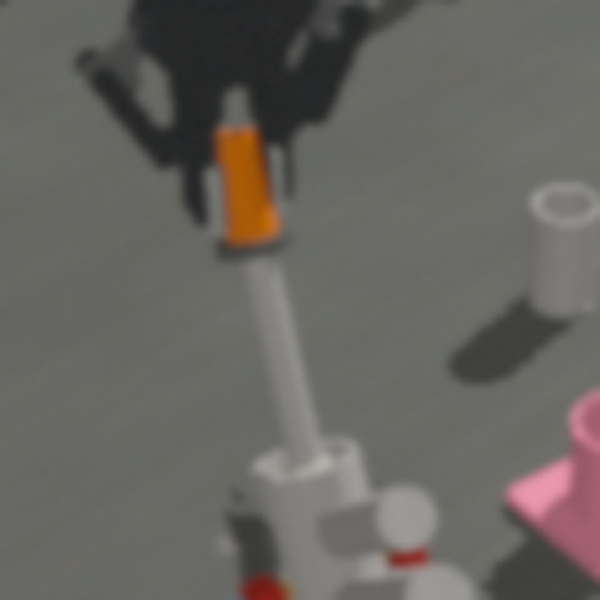

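The foot is inside the mouth, which is at (305,455), with no contact force. Pushing gently.

```bash
python3 -m handwheel '[[[0,1.5,3,0,-1],[0,2.5,5.5,0,-1],[0,4,8,0,-1],[0,5,11,0,-1],[0,6,13,0,-1],[0,7,15,0,-1],[0,8,17,0,-1],[0,8.5,18,0,-1]]]' 100
python3 -c "
from h import *
tube()"
```

```text
clock: 10.8
position: [0.5934, -0.0643, 0.2589]
eef_rot: [2.514, 1.883, 0.001]
ft_force: [-2.3, -0.2, 4.7]
gripper_width: 0.257
tip in tube frame x y z mm [ 0.4 -1.2 65.6] F [-2.3 -0.2  4.7] clk 10.8
```

```bash
python3 -m handwheel '[[[0,1.5,3,0,-1],[0,3,6,0,-1],[0,4.5,9,0,-1],[0,5.5,12,0,-1],[0,7,15,0,-1],[0,8.5,18,0,-1],[0,10,21,0,-1],[0,11,24,0,-1]]]' 100
python3 -c "
from h import *
tube()"
```

```text
clock: 11.8
position: [0.604, -0.0674, 0.2341]
eef_rot: [2.514, 1.884, 0.0]
ft_force: [-2.8, 0.0, 3.9]
gripper_width: 0.261
tip in tube frame x y z mm [-0.1 -1.4 38.4] F [-2.8  0.   3.9] clk 11.8
```

```bash
python3 -m handwheel '[[[0,1.5,3,0,-1],[0,3,6,0,-1],[0,4.5,9,0,-1],[0,5.5,12,0,-1],[0,7,15,0,-1],[0,8.5,18,0,-1],[0,10,21,0,-1],[0,11,24,0,-1]]]' 100
python3 - <<'E'
from h import *
tube();s=read_state();d=get_image("wrist");topface(d,s);d=get_image("scene");u,v=map(int,project(d,MOUTH));save(d,"s9.png",(u-60,v-60,u+100,v+100),4.5)
E
```

```text
clock: 12.8
position: [0.6145, -0.0705, 0.2092]
eef_rot: [-2.514, -1.883, 0.001]
ft_force: [-0.5, 0.5, -1.2]
gripper_width: 0.263
tip in tube frame x y z mm [-0.8 -1.7 11.2] F [-0.5  0.5 -1.2] clk 12.8
top n [ 0.01  -0.36  -0.933] lean to -y 21.1 deg, x 0.64 centre [  0.3  -4.1 -41.2] grip pt [  0.1   4.5 -18.8] tip [ -1.5  58.5 121.1] 1256
```

View pics/s9.png

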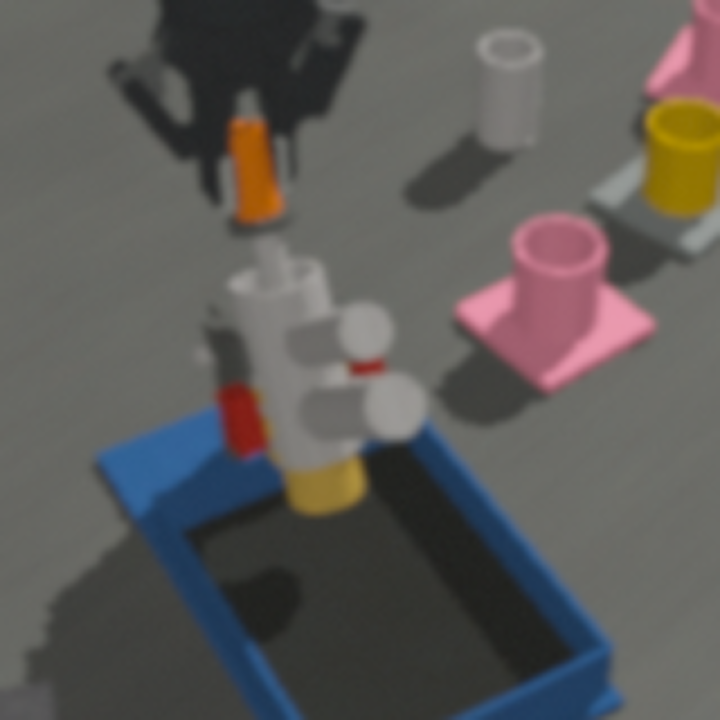

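The brass plug shows protruding below the tube at (325,485) and the force has gone, so it is probably dropping. I'll hold briefly and look again.

```bash
python3 -m handwheel '[[[0,0.5,1,0,-1],[0,1,2,0,-1],[0,1,2,0,-1],[0,1,2,0,-1]]]' 100
python3 - <<'E'
from h import *
tube();d=get_image("scene");u,v=map(int,project(d,MOUTH));save(d,"s10.png",(u-60,v-60,u+100,v+100),4.5)
E
```

```text
clock: 13.4
position: [0.6154, -0.0708, 0.2082]
eef_rot: [-2.514, -1.884, -0.0]
ft_force: [-0.2, -0.4, -2.2]
gripper_width: 0.258
tip in tube frame x y z mm [-0.3 -1.7  9.9] F [-0.2 -0.4 -2.2] clk 13.4
```

View pics/s10.png

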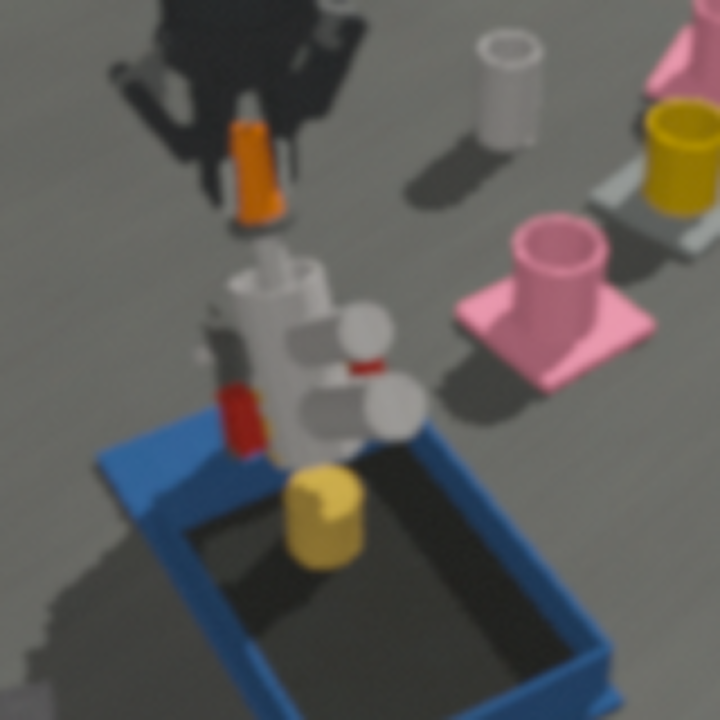

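The plug now stands in the tray at (325,515). I'll draw the drift out along the bore.

```bash
python3 -m handwheel '[[[0,-4,-9,0,-1],[0,-12,-26,0,-1],[0,-20,-43,0,-1],[0,-28,-60,0,-1],[0,-36,-77,0,-1],[0,-45,-97,0,-1],[0,-55,-118,0,-1],[0,-55,-125,0,-1],[0,-55,-125,0,-1]]]' 100
python3 - <<'E'
from h import *
tube()
s=read_state();M=R.from_rotvec(s["eef_rot"]).as_matrix();y=M[:,1];RIM=np.array([.631,.302,0])
for ty,tz in((3,.15),(3,.068),(5,.053),(10,.020)):
    print(ty,tz,totool(RIM+y*ty/1000*np.array([1,1,0])+[0,0,tz]-M@TIP))
E
```

```text
clock: 14.58
position: [0.5628, -0.0553, 0.3336]
eef_rot: [2.514, 1.883, 0.001]
ft_force: [0.5, 0.0, -2.2]
gripper_width: 0.257
tip in tube frame x y z mm [  2.8  -0.6 146.8] F [ 0.5  0.  -2.2] clk 14.57
tool x az 73.68 deg, y az -16.32, z [ 0.001 -0.    -1.   ] pos [ 0.5628 -0.0553  0.3336] clk 14.57 F [ 0.5  0.  -2.2] grip 0.257
3 0.15 [362.1 -92.1  63.7]
tool x az 73.68 deg, y az -16.32, z [ 0.001 -0.    -1.   ] pos [ 0.5628 -0.0553  0.3336] clk 14.57 F [ 0.5  0.  -2.2] grip 0.257
3 0.068 [362.1 -92.2 145.7]
tool x az 73.68 deg, y az -16.32, z [ 0.001 -0.    -1.   ] pos [ 0.5628 -0.0553  0.3336] clk 14.57 F [ 0.5  0.  -2.2] grip 0.257
5 0.053 [362.1 -90.2 160.7]
tool x az 73.68 deg, y az -16.32, z [ 0.001 -0.    -1.   ] pos [ 0.5628 -0.0553  0.3336] clk 14.57 F [ 0.5  0.  -2.2] grip 0.257
10 0.02 [362.1 -85.2 193.7]
```

```bash
python3 -m handwheel '[[[40,-12,-8,0,-1],[90,-25,-8,0,-1],[145,-40,-8,0,-1],[200,-52,-8,0,-1],[255,-66,0,0,-1],[310,-80,20,0,-1],[350,-90,50,0,-1],[362,-92,64,0,-1],[362,-92,64,0,-1],[362,-92,64,0,-1]]]' 100
python3 -m handwheel '[[[0,0,0,0,-1],[0,0,0,0,-1]]]'
python3 - <<'E'
from h import *
import pickle
s=read_state();print(s["position"],s["clock"]);d=get_image("wrist");save(d,"w11.png");pickle.dump((s,d),open("w11.pkl","wb"))
C=cloud(d,s);M=R.from_rotvec(s["eef_rot"]).as_matrix();Q=(C-s["position"])@M*1000
n=np.array([0,-.39,-.92]);c=np.array([0,1.5,-18.2])+24*n
P=Q[(np.linalg.norm(Q-c,axis=-1)<9)&(d["z_map"]>0)];u,sv,vt=np.linalg.svd(P-P.mean(0),full_matrices=False);nn=vt[2]*np.sign(-vt[2][2]);print("lean",np.degrees(np.arctan2(-nn[1],-nn[2])))
d=get_image("scene");p=project(d,[.631,.302,.068]);u,v=map(int,p);save(d,"s11.png",(u-60,v-90,u+60,v+30),5);print(u-60,v-90,p, project(d,s["position"]+M@TIP))
E
```

```text
clock: 15.82
position: [0.5767, 0.3167, 0.2707]
eef_rot: [2.515, 1.881, 0.003]
ft_force: [0.0, 0.5, -2.2]
gripper_width: 0.261
clock: 16.08
position: [0.5764, 0.3173, 0.2705]
eef_rot: [2.515, 1.882, 0.003]
ft_force: [0.8, -0.3, -1.5]
gripper_width: 0.257
[0.57638971 0.31727308 0.27045009] 16.075
lean 23.15188922532262
283 98 (np.float64(343.65872964106484), np.float64(188.21462588785602)) (np.float64(347.0248338440138), np.float64(165.94243038828222))
```

View pics/s11.png

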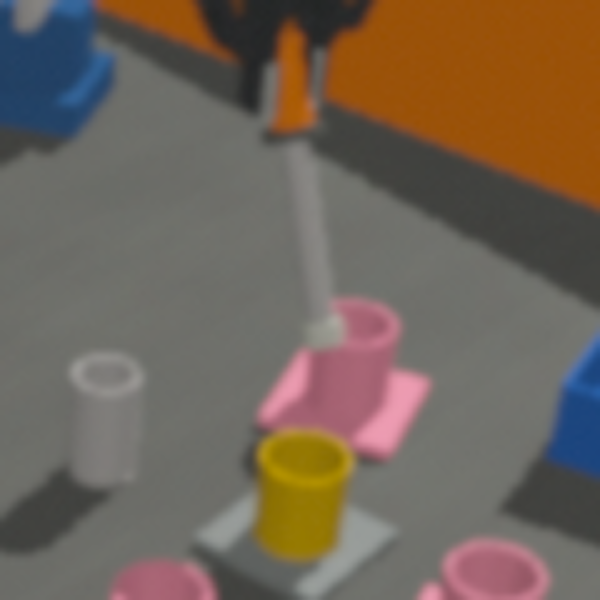

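View pics/w11.png

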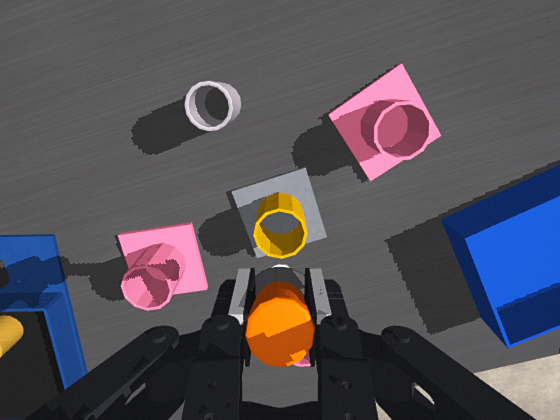

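```bash
python3 - <<'E'
from h import *
import pickle
s,d=pickle.load(open("w11.pkl","rb"))
C=cloud(d,s);hsv=cv2.cvtColor(d["image"],cv2.COLOR_RGB2HSV);H,S,V=[hsv[...,i].astype(int) for i in range(3)]
y=(H>18)&(H<30)&(S>150)&(d["z_map"]>0)&(np.hypot(C[...,0]-.63,C[...,1]-.3)<.04);P=C[y];zr=np.percentile(P[:,2],95);print(zr)
rim=P[(P[:,2]>.066)&(P[:,2]<.071)][:,:2]
for _ in range(3):
    A=np.c_[2*rim,np.ones(len(rim))];q=np.linalg.lstsq(A,(rim**2).sum(1),rcond=None)[0];r=np.sqrt(q[2]+q[0]**2+q[1]**2);print("rim fit",q[:2],r,len(rim))
    e=np.hypot(*(rim-q[:2]).T)-r;rim=rim[abs(e)<.003]
print((rim.min(0)+rim.max(0))/2,rim.max(0)-rim.min(0))
M=R.from_rotvec(s["eef_rot"]).as_matrix();RIM=np.append(q[:2],.068)
print("tip rel rim, tool",((s["position"]+M@TIP-RIM)@M*1000).round(1))
E
```

```text
0.06712261385941488
rim fit [0.63093563 0.30193087] 0.025810088841451667 374
rim fit [0.63093563 0.30193087] 0.025810088841451667 374
rim fit [0.63093563 0.30193087] 0.025810088841451667 374
[0.63091367 0.30181986] [0.05456538 0.05430192]
tip rel rim, tool [ -0.4   3.6 -82.5]
```

```bash
python3 -m handwheel '[[[0,-0.5,25,0,-1],[0,-0.5,50,0,-1],[0,-0.5,75,0,-1],[0,0,84,0,-1],[0,1.5,95,0,-1],[0,3,105,0,-1],[0,4.5,115,0,-1],[0,5.5,124,0,-1],[0,6,128,0,-1],[0,6,128,0,-1]]]' 100
python3 - <<'E'
from h import *
s=read_state();M=R.from_rotvec(s["eef_rot"]).as_matrix();RIM=np.array([.631,.3019,.068]);print(s["ft_force"].round(1),"tip rel rim",((s["position"]+M@TIP-RIM)@M*1000).round(1),"grip rel rim",((s["position"]+M@np.array([0,.0015,-.0182])-RIM)@M*1000).round(1))
d=get_image("scene");save(d,"s12.png",(283,98,403,218),5)
E
```

```text
clock: 17.42
position: [0.5817, 0.3163, 0.1411]
eef_rot: [-2.514, -1.884, 0.001]
ft_force: [-0.9, 0.4, -2.2]
gripper_width: 0.256
[-0.9  0.4 -2.2] tip rel rim [-0.1  8.7 47. ] grip rel rim [ -0.1 -49.8 -91.2]
```

View pics/s12.png

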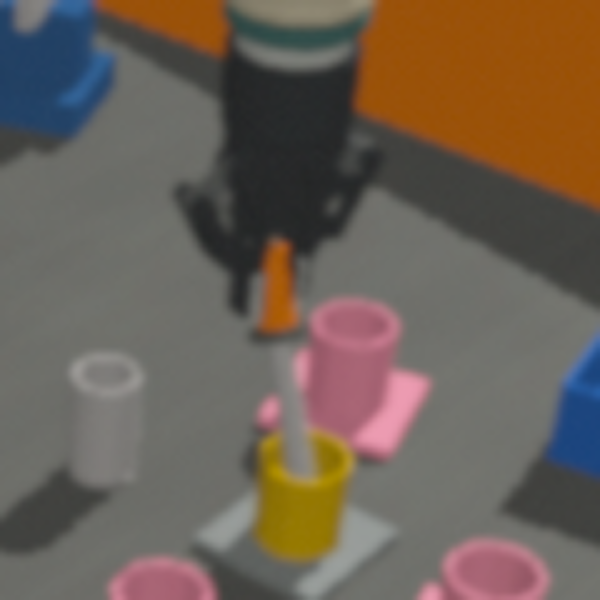

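The tip is inside the yellow cup, the shaft crossing the rim at (300,460). I'll loosen the grip and swing the handle upright against the cup wall.

```bash
python3 -m handwheel '[[[0,0,-2,0,-1],[0,0,-2,0,-1],[0,8,-2,0,-1],[0,16,-2,0,-1],[0,24,-2,0,-1],[0,32,-2,0,-1],[0,40,-2,0,-1],[0,48,-2,0,-1],[0,55,-2,0,-1],[0,61,-2,0,-1]]]' 25
python3 -m handwheel '[[[0,0,0,0,-1],[0,0,0,0,-1]]]' 25
python3 - <<'E'
from h import *
import pickle
s=read_state();M=R.from_rotvec(s["eef_rot"]).as_matrix();RIM=np.array([.631,.3019,.068]);print(s["ft_force"].round(1),s["position"],"grip rel rim",((s["position"]+M@np.array([0,.0015,-.0182])-RIM)@M*1000).round(1))
d=get_image("wrist");save(d,"w13.png");pickle.dump((s,d),open("w13.pkl","wb"))
C=cloud(d,s);Q=(C-s["position"])@M*1000
for v in range(200,380,10): print(v,d["image"][v,280].tolist(),Q[v,280].round(1).tolist())
E
```

```text
clock: 18.73
position: [0.6403, 0.2994, 0.1435]
eef_rot: [-2.513, -1.884, 0.001]
ft_force: [0.5, 0.2, -1.5]
gripper_width: 0.257
clock: 18.98
position: [0.6406, 0.2991, 0.1431]
eef_rot: [2.514, 1.883, 0.001]
ft_force: [-1.6, 1.8, -2.1]
gripper_width: 0.258
[-1.6  1.8 -2.1] [0.6405611  0.29907672 0.14309667] grip rel rim [ -0.   11.5 -93.3]
200 [105, 103, 104] [0.4, -6.0, 117.1]
210 [137, 129, 136] [0.4, -6.4, 92.2]
220 [139, 132, 140] [0.3, -7.3, 70.1]
230 [137, 131, 137] [0.3, -7.1, 53.6]
240 [112, 107, 114] [0.3, -7.5, 37.9]
250 [96, 94, 94] [0.2, -15.9, 7.2]
260 [179, 74, 21] [0.2, -12.4, 4.1]
270 [178, 72, 0] [0.2, -12.3, -5.1]
280 [184, 76, 0] [0.2, -12.6, -14.0]
290 [190, 79, 4] [0.2, -13.1, -22.4]
300 [193, 80, 2] [0.2, -12.9, -28.9]
310 [198, 83, 3] [0.2, -12.8, -35.0]
320 [236, 105, 0] [0.2, -13.2, -41.1]
330 [250, 128, 0] [0.2, -9.6, -41.6]
340 [171, 68, 1] [0.2, -5.4, -41.2]
350 [170, 68, 1] [0.2, -1.7, -41.6]
360 [169, 68, 3] [0.2, 2.9, -41.1]
370 [171, 71, 6] [0.2, 6.4, -41.9]
```

View pics/w13.png

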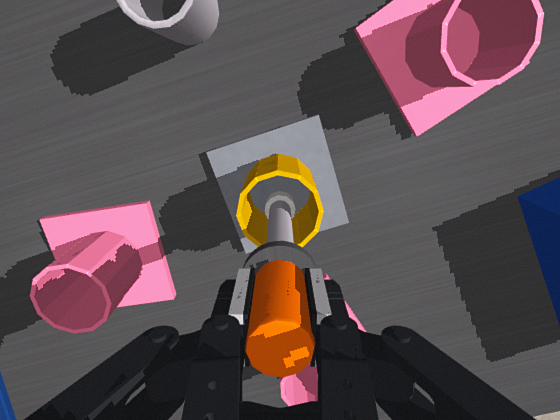

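The drift is within about 1° of upright, with the foot about 2.5 mm above the floor. I'll centre it, lower it, and release.

```bash
python3 -m handwheel '[[[0,-6,0,0,-1],[0,-11,0,0,-1],[0,-11,0,0,-1],[0,-11,1.5,0,-1],[0,-11,3,0,-1],[0,-11,3,0,-1]]]' 25
python3 - <<'E'
from h import *
s=read_state();M=R.from_rotvec(s["eef_rot"]).as_matrix();d=get_image("wrist")
C=cloud(d,s);Q=(C-s["position"])@M*1000
for v in range(200,380,14): print(v,d["image"][v,280].tolist(),Q[v,280].round(1).tolist())
RIM=np.array([.631,.3019,.068]);print("grip rel rim",((s["position"]-RIM)@M*1000).round(1),s["ft_force"])
E
```

```text
clock: 19.77
position: [0.6297, 0.3021, 0.1399]
eef_rot: [-2.514, -1.883, 0.001]
ft_force: [-0.2, -0.5, -2.9]
gripper_width: 0.26
200 [147, 147, 144] [0.4, -5.7, 118.0]
214 [139, 131, 141] [0.3, -6.0, 85.0]
228 [136, 131, 137] [0.3, -6.8, 57.5]
242 [52, 52, 55] [0.2, -18.2, 10.8]
256 [97, 94, 96] [0.2, -12.9, 7.1]
270 [180, 69, 0] [0.2, -12.8, -6.1]
284 [188, 77, 2] [0.2, -13.5, -18.7]
298 [195, 82, 4] [0.0, -84.4, -141.3]
312 [198, 82, 0] [0.2, -13.2, -36.7]
326 [251, 132, 0] [0.2, -10.7, -40.9]
340 [174, 69, 0] [0.2, -5.8, -41.7]
354 [174, 70, 5] [0.2, 0.3, -41.2]
368 [172, 70, 6] [0.2, 5.5, -42.0]
grip rel rim [ -0.1  -1.3 -71.9] [-0.24144558 -0.52147941 -2.85527052]
```

```bash
python3 -m handwheel '[[[0,0,1,0,-1],[0,0,2,0,-1],[0,0,2,0,-1]]]' 25
python3 -m handwheel '[[[0,0,0,0,-0.3],[0,0,0,0,0.2],[0,0,0,0,1],[0,0,0,0,1],[0,0,0,0,1]]]' 20
python3 -m handwheel '[[[0,0,-25,0,1],[0,0,-60,0,1],[0,0,-100,0,1],[0,-10,-125,0,1],[0,-15,-125,0,1],[0,-15,-125,0,1]]]'
python3 - <<'E'
from h import *
import pickle
s=read_state();d=get_image("wrist");save(d,"w14.png");pickle.dump((s,d),open("w14.pkl","wb"))
D={n:get_image(n) for n in("scene","top")};pickle.dump((s,D),open("d14.pkl","wb"))
save(D["scene"],"s14.png",(130,120,430,350),2.6);save(D["top"],"t14.png")
E
```

```text
clock: 20.2
position: [0.63, 0.3023, 0.1392]
eef_rot: [2.514, 1.883, 0.002]
ft_force: [-1.4, -1.4, 2.2]
gripper_width: 0.256
clock: 20.82
position: [0.6298, 0.3023, 0.1383]
eef_rot: [-2.514, -1.884, -0.0]
ft_force: [0.7, 0.8, 0.5]
gripper_width: 1.003
clock: 21.58
position: [0.6149, 0.3065, 0.2616]
eef_rot: [-2.513, -1.884, 0.003]
ft_force: [0.4, 0.2, -0.7]
gripper_width: 1.006
```

View pics/w14.png

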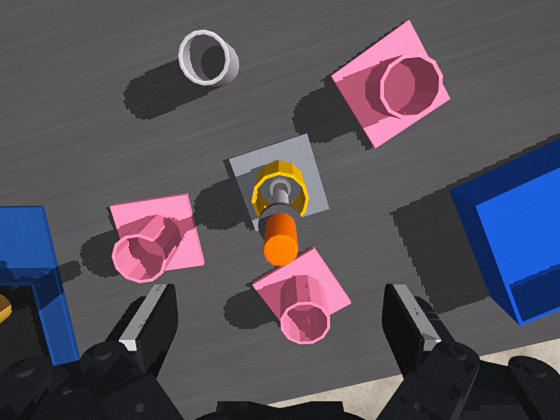

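View pics/s14.png

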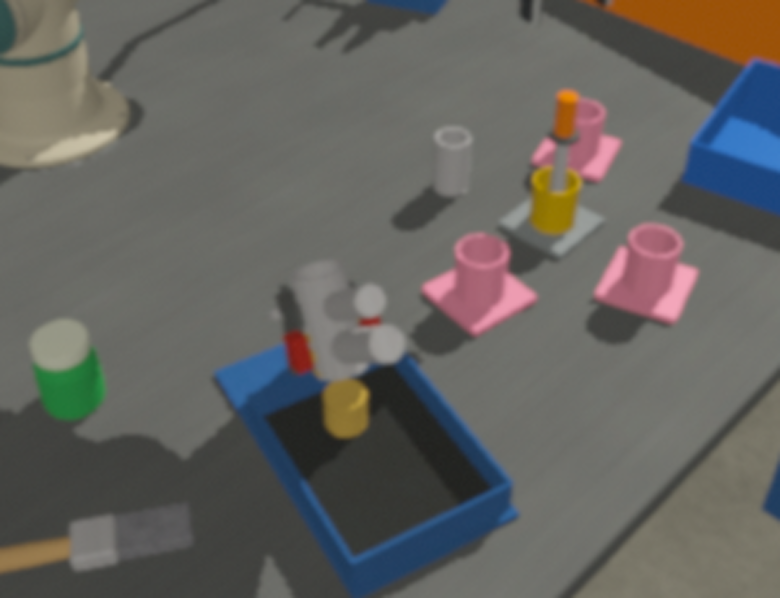

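The wrist and scene views show the drift standing in the yellow rest (handle top at wrist (281,247)). The plug is in the tray at scene crop (346,408), and the tin, offcut and brush are in place. Checking the numbers.

```bash
python3 - <<'E'
from h import *
import pickle
s,d=pickle.load(open("w14.pkl","rb"));C=cloud(d,s)
hsv=cv2.cvtColor(d["image"],cv2.COLOR_RGB2HSV);H,S,V=[hsv[...,i].astype(int) for i in range(3)]
o=(H>4)&(H<17)&(S>180)&(V>100)&(d["z_map"]>0);z=C[o][:,2];print("z95",np.percentile(z,95))
m=o&(C[...,2]>.177);P=C[m];print("handle top mean",P.mean(0),"mid",(P.min(0)+P.max(0))/2)
v,u=np.nonzero(m);(a,b),r=cv2.minEnclosingCircle(np.c_[u,v].astype(np.float32));print("ray",onplane(d,a,b,.182,s))
P=P[P[:,2]>.179];q=np.linalg.lstsq(np.c_[P[:,:2],np.ones(len(P))],P[:,2],rcond=None)[0];print("tilt deg approx",np.degrees(np.hypot(*q[:2])))
s2,D=pickle.load(open("d14.pkl","rb"));s0,D0=pickle.load(open("d0.pkl","rb"))
c=D["scene"];p=onplane(c,130+346/2.6,120+388/2.6,.049);print("plug top",p)
sx=np.array([np.cos(p_),np.sin(p_)]);org=(MOUTH-.1*AX)[:2];w=p[:2]-org;print("plug in stand",w@sx,w@[-sx[1],sx[0]])
diff=np.abs(D["scene"]["image"].astype(int)-D0["scene"]["image"]).sum(2)
for n,(x0,y0,x1,y1) in dict(tin=(138,240,172,282),offcut=(294,166,314,197),brush=(110,312,205,345)).items(): print(n,"mean diff",diff[y0:y1,x0:x1].mean())
E
```

```text
z95 0.18141187915252427
handle top mean [0.63140341 0.3020987  0.18043353] mid [0.63189965 0.30227085 0.17987195]
ray [0.63069367 0.30251949 0.182     ]
tilt deg approx 0.692060181511473
plug top [ 0.6808463  -0.08440329  0.049     ]
plug in stand 0.0022596738590096263 0.003309016318034829
tin mean diff 46.77801120448179
offcut mean diff 8.185483870967742
brush mean diff 82.94194577352472
```

View pics/t14.png

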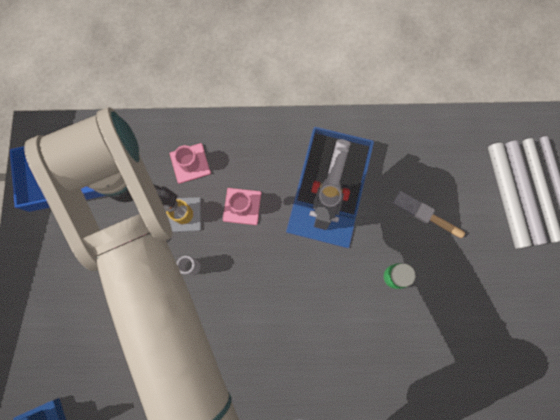

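```bash
python3 -c "
from h import *
print(sign_off())"
```

```text
the job is handed in; nothing more can be done
None
```

The plug has been driven out and stands in the blue catch tray, and the drift is back upright in its yellow rest. I handed the job in at about 22 s of the 54 s; no verdict is reported.

**How it was done:** The tool can only point down, so I tilted the drift in the grip. I leaned it against the rim of its rest under a light grip until it held about 23°, against the tube's 25°. It then went down the bore along the tube's axis, with a wrist force of 7 N or less at each reading, and the plug dropped out. I drew the drift out along the same line and swung it upright against the inside wall of the rest before releasing it.

**Last checks:**

| Check | Result |
|---|---|
| Drift position | handle top within about 1 mm of the rest's centre |
| Drift height and tilt | top at 0.181 m against 0.182 m expected; tilt about 0.7° |
| Plug position in the stand frame | about (2, 3) mm, inside the tray |
| Plug height | looks upright, so its centre is about 29 mm up, below the 42 mm rim; I did not measure this |
| Tin, offcut and brush | in their original places in the top view |
| Gripper | open and clear of everything |

**Disagreements:**
- A pixel comparison flagged changes at the tin and brush. I put these down to the arm's shadow, because their pixel positions had not moved.
- The scene camera showed a steady offset of about 2 px from the wrist camera, so I used only relative distances from it.

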